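# Find the specimen cap that rocks and press it home

### The arm

A 6-joint arm with a two-finger parallel gripper is mounted at the origin on a cart in front of the work surface, level with it; the furniture and walls round the work are solid. World frame = base frame: x ahead of the robot, y to its left, z up, the work surface at z = 0. Lengths are in m, angles in rad, forces in N, time in s.
With the tool pointing down it reaches from about 0.4 to 0.825 m from the base axis. Payload 7 kg.
Tool frame: the origin (TCP) lies on the centre line of the jaws, within the pads' length; the fingertips stand 25 mm ahead of it and the grasp point (between the pads) lies 6 mm ahead of it; z points along the fingers, y is the direction in which the jaws open and shut (so a half turn about z gives the same grasp; the last joint's range is limited). The gripper opens to 88 mm and grips with 3 to 60 N. Pads are 19 mm wide; open, the fingers measure 130 mm over their backs; the gripper's body (78 mm by 193 mm) begins 47 mm behind the grasp point.
Start: joints at [-0.89, 0.359, 0.012, 0, -1.224, -0.288], TCP at [0.258, -0.624, 0.252] pointing down, gripper open.
Joint ranges: [-3.07, 3.07], [-1.43, 2.12], [-1.02, 1.25], [-3.03, 1.67], [-3.05, -0], [-3.03, 3.03]. Speed limits (rad/s): [2.39, 2.39, 3.01, 3.14, 3.14, 3.14].

### API

Orientations are given as [roll, pitch, yaw] about the fixed x, y, z axes, in that order (R = Rz(yaw) Ry(pitch) Rx(roll)).
In Python, from station import * gives the robot as it stands. The module is installed in compiled form; this text tells all that it offers.
- The arm moves only by the tool step_arm, never from a script. Its argument "commands" is text: rows parted by semicolons, each of 6 numbers parted by spaces: the shift along the tool's x, y, z in mm, then the turn, a rotation vector about the tool's x, y, z in rad. A call has 1 to 8 rows; each row shifts and turns the commanded pose from where the row before left it, along the tool's axes as they then stand; what a row does not reach is not made up. A row lasts 1/8 s, in which the tool goes at most 62.5 mm and 10.7 degrees, less where a joint would pass 70% of its speed; a pose out of reach is approached as far as the arm can. A call is refused whole if a number of a shift passes 62.5 or a number of a turn 0.188, either way. A call with a gripper value outside its range is refused whole. "jaw" is the finger opening in mm, from 0 to 87.6, set as the call begins (left out, the last holds). The fingers move at their own pace and stop on an object; "grip_force" is the grip in N (left out, the last holds). Time passes only in rows, so rows that do not move let the fingers close. It gives the time, the measured TCP pose, the force and the opening at its end, in the units of the state.
- get_state(): the state, without advancing time (a new reading comes with each control period).
- grab_frame(name): name is "scene" or "top" or "wrist"; returns a dict with "frame" (384x512x3 uint8, red, green, blue), "fovy" (degrees; the focal length in pixels is half the picture's height over the tangent of half this angle, whatever the lens; pixels are square), "cx", "cy" (the principal point, pixels), "rvec" (rotation vector, rad) and "tvec" (3), from world to camera coordinates, as OpenCV has them; the wrist camera has in their place "tool_from_camera" (4x4, takes a point from camera to tool coordinates, whose origin is the TCP and whose axes are the flange's). Camera axes: x right, y down, z forward; pixel columns grow to the right and rows downward; lengths in m; the calibration is good to about 2 mm. A picture is of the moment at which its call begins: read the wrist's pose just before it. There is no depth.
- job_done(): hands the job in, once; it reports no verdict.
Trained networks look in a picture, given as the dict that the camera call returned (one of the last four; its "shot" number tells which), for a name from the list of things; names that differ only in an ending like _2 or _b are one class to them, and where a whole thing is asked for, a point or a joint stands for the part that bears it (a point fixed in the world has none). Each returns a list of dicts, best first, with "conf" (0 to 1); they miss things now and then, are a little off and sometimes report something else, mostly with a low value. They report only what shows in the picture. A call takes as long as a camera call.
- recognise(picture, name): "pixel" ([column, row] in pixels, amid what is visible of it).
The state is a dict: "t": time; "q": joint angles; "qd": joint speeds; "joint_efforts": joint torques, N m; "eef_pos": TCP position; "ee_rot": TCP orientation; "force": force on the tool from outside, world axes, zero at the start; "moment": the same for the moment, N m; "width": finger opening in m.
Only numpy, scipy, OpenCV 4.12 (cv2) and the standard library are available. Lean on these libraries where they do the work, as an engineer would, in place of code of your own. Each camera call takes 0.05 s, during which the arm holds its last target.

### The job

One of the four white caps on the grey-topped specimen block is not home. Press down on the edges of the caps with the fingertips until you find the one that rocks, then push that one down in its middle until it sits level and fully home like the others. Do not pull any cap up, and leave the mounts, jars and other things where they stand.

Things in the scene. Friction and masses are not known exactly. Their poses are not given: they have to be found in the camera images.
- rack: specimen block (white body, grey top) standing fixed on the bench, 225 x 176 mm, its top 130 mm above the bench. Origin on the bench under the middle of the four caps; z up. Its four wells lie at x = +-40 mm, y = +-40 mm in this frame; a ledge with a black mat runs along its +x side (away from or left of the robot), from x = 90 to 135 mm.
- cap_a_top (a point): centre of the flat top of one of four identical round white caps, 60 mm across, 11 mm thick; z: the cap's axis, up when level. Names are dealt to the wells at random. A cap that is home is level and firm, its top 144.5 mm above the bench. One of the four is not home: it stands level but 3.5 to 5 mm proud.
- cap_b_top (a point): centre of the flat top of one of four identical round white caps, 60 mm across, 11 mm thick; z: the cap's axis, up when level. Names are dealt to the wells at random. A cap that is home is level and firm, its top 144.5 mm above the bench. Whichever one is loose, pressed near its edge (1 to 2 N), tips about 0.15 rad and springs level when let go.
- cap_c_top (a point): centre of the flat top of one of four identical round white caps, 60 mm across, 11 mm thick; z: the cap's axis, up when level. Names are dealt to the wells at random. A cap that is home is level and firm, its top 144.5 mm above the bench. Whichever one is loose, pressed in its middle with 10 to 15 N, slides straight down to its stop and stays.
- cap_d_top (a point): centre of the flat top of one of four identical round white caps, 60 mm across, 11 mm thick; z: the cap's axis, up when level. Names are dealt to the wells at random. A cap that is home is level and firm, its top 144.5 mm above the bench. Tipping, a loose cap stops when its underside meets the well's rim, 26 mm from its axis.
- red_mount: red resin specimen mount, round 30 mm, 20 mm high, standing on the ledge of the block; leave alone. Origin at the centre of its underside.
- white_mount: white resin specimen mount, round 25 mm, 16 mm high, standing on the ledge of the block; leave alone. Origin at the centre of its underside.
- blue_jar: jar with blue screw lid, 47 mm wide, 36 mm high, on the bench beside the block; leave alone. Origin at the centre of its underside.
- yellow_jar: jar with yellow screw lid, 47 mm wide, 36 mm high, on the bench beside the block; leave alone. Origin at the centre of its underside.
- small_bar: square steel bar 100 x 18 x 18 mm lying on the bench behind the grey drawer cabinet (225 mm high, fixed, in front of the robot and right of the block: pass over it); leave alone. Origin at the centre of its underside.

How it is judged:
By the outcome, as a careful person would: the job done as asked, in the order asked, and still so for the second after the job is handed in, with the robot touching nothing.
It also fails if it takes over 51 s, if anything falls off the work surface, if the arm or the gripper's body presses on something with over 40 N, if the wrist force passes 120 N, or if a joint passes its speed limit or range.

## Working session

There is one attempt and no reset: what is moved stays moved. The work goes in short steps, Python scripts to look and compute and a tool call to move; the robot and the scene stay as the last step left them, time stands still between calls to the robot, and variables do not carry over. Pictures are saved under pics/ and viewed, and the job is handed in when it is done.

Besides the shell and the picture viewer there is one more tool, called after "Request:" by a JSON object that holds its "method" and its "body". step_arm: Moves the arm, as the interface text tells. Its arguments: {"type":"object","properties":{"commands":{"type":"string"},"jaw":{"type":"number"},"grip_force":{"type":"number"}},"required":["commands"]}

```bash
mkdir -p pics
cat > h.py <<'E'
from station import *
import numpy as np, cv2
from scipy.spatial.transform import Rotation as R
def K(p):
    f=p["frame"].shape[0]/2/np.tan(np.radians(p["fovy"])/2)
    return np.array([[f,0,p["cx"]],[0,f,p["cy"]],[0,0,1]])
def cam(p,s=None):
    if "rvec" in p:
        Rm=R.from_rotvec(np.ravel(p["rvec"])).as_matrix(); return Rm.T, -Rm.T@np.ravel(p["tvec"])
    T=np.array(p["tool_from_camera"]); Rt=R.from_euler('xyz',s["ee_rot"]).as_matrix()
    return Rt@T[:3,:3], np.array(s["eef_pos"])+Rt@T[:3,3]
def onz(p,px,z,s=None):
    Rc,o=cam(p,s); d=Rc@np.linalg.inv(K(p))@np.array([px[0],px[1],1.]); return o+d*(z-o[2])/d[2]
def proj(p,X,s=None):
    Rc,o=cam(p,s); v=K(p)@(Rc.T@(np.asarray(X)-o)); return v[:2]/v[2]
def save(p,n): cv2.imwrite(f"pics/{n}.png",p["frame"][:,:,::-1])
E
python3 - <<'E'
from h import *
s=get_state(); print(s)
for n in("scene","top"):
    p=grab_frame(n); save(p,n+"0")
    for o in("cap_a_top","red_mount","white_mount","rack"):
        for r in recognise(p,o): print(n,o,r["pixel"],round(r["conf"],2),onz(p,r["pixel"],.1445).round(4))
E
```

```text
{'t': 0.0, 'q': array([-8.89889513e-01,  3.59375462e-01,  1.10464349e-02, -3.57914394e-04,
       -1.22407721e+00, -2.88100242e-01]), 'qd': array([-0.00123754, -0.00060745, -0.00077671, -0.00108163, -0.0004008 ,
       -0.00051359]), 'joint_efforts': array([-5.29430527e-04, -5.82710767e+01,  2.93052489e+01,  6.99719936e+00,
        6.86201442e-03, -1.89696289e-04]), 'eef_pos': array([ 0.25818663, -0.62318355,  0.25062322]), 'ee_rot': array([ 3.13995349e+00, -1.34876448e-04, -2.74890787e+00]), 'force': array([0.45567844, 0.29757884, 0.21754519]), 'moment': array([0.00659834, 0.02363416, 0.02207037]), 'width': 0.08810584310699199}
scene cap_a_top [268.0, 233.5] 0.7 [0.4566 0.4016 0.1445]
scene red_mount [200.7, 204.2] 0.79 [0.6045 0.3961 0.1445]
scene red_mount [198.7, 284.5] 0.16 [0.5122 0.553  0.1445]
scene white_mount [233.4, 176.4] 0.61 [0.586  0.2957 0.1445]
scene rack [247.4, 235.9] 0.6 [0.4876 0.4243 0.1445]
top cap_a_top [233.8, 225.8] 0.69 [0.459  0.3943 0.1445]
top red_mount [240.0, 169.9] 0.67 [0.6055 0.3813 0.1445]
top rack [256.1, 198.7] 0.95 [0.5301 0.3379 0.1445]
```

View pics/scene0.png

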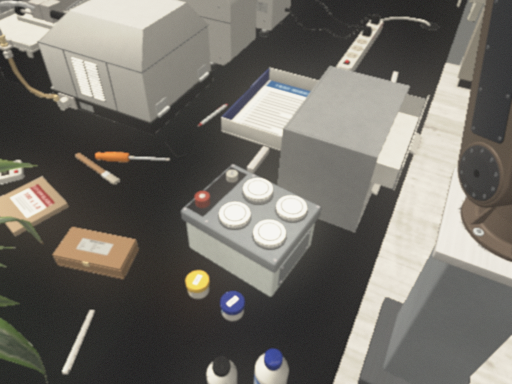

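View pics/top0.png

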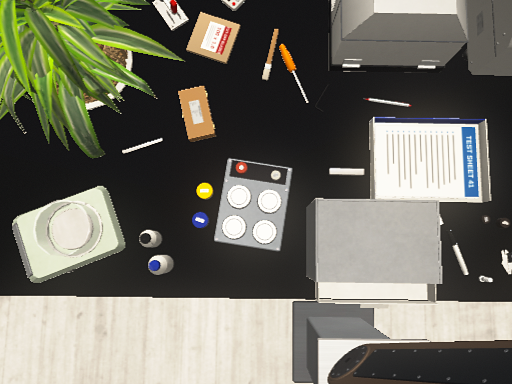

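Run:
```python
from h import *
out={}
for n,c in(("top",[(238,197),(269,201),(233,227),(264,231)]),("scene",[(235,215),(258,190),(269,233),(291,208)])):
    p=grab_frame(n); g=p["frame"].min(2)
    m=(g>175).astype(np.uint8)
    for k in c:
        # fill: external contours near
        M=m.copy(); M2=np.zeros_like(M); cv2.circle(M2,k,19,1,-1); M&=M2
        cs,_=cv2.findContours(M,cv2.RETR_EXTERNAL,cv2.CHAIN_APPROX_NONE)
        h=cv2.convexHull(max(cs,key=cv2.contourArea)); e=cv2.fitEllipse(h)
        print(n,k,np.round(e[0],1),np.round(e[1],1),onz(p,e[0],.1445).round(4))
    b=cv2.resize(p["frame"][150:260,180:330],None,fx=5,fy=5,interpolation=cv2.INTER_CUBIC); cv2.imwrite(f"pics/{n}z.png",b[:,:,::-1])
print(get_state()["t"])
```

```text
top (238, 197) [238.4 197.1] [36.5 38.3] [0.5337 0.3838 0.1445]
top (269, 201) [268.8 200.9] [36.8 37.5] [0.5248 0.3049 0.1445]
top (233, 227) [233.4 226.6] [36.5 37.3] [0.4571 0.3953 0.1445]
top (264, 231) [263.7 230.8] [36.5 37.2] [0.4472 0.3171 0.1445]
scene (235, 215) [235.9 216.5] [32.3 36.2] [0.5284 0.3923 0.1445]
scene (258, 190) [257.2 187.5] [24.3 30.7] [0.5273 0.3022 0.1445]
scene (269, 233) [268.8 229.9] [30.4 37.1] [0.4589 0.3932 0.1445]
scene (291, 208) [290.8 206.1] [23.8 32.4] [0.4462 0.3183 0.1445]
0.6
```

View pics/topz.png

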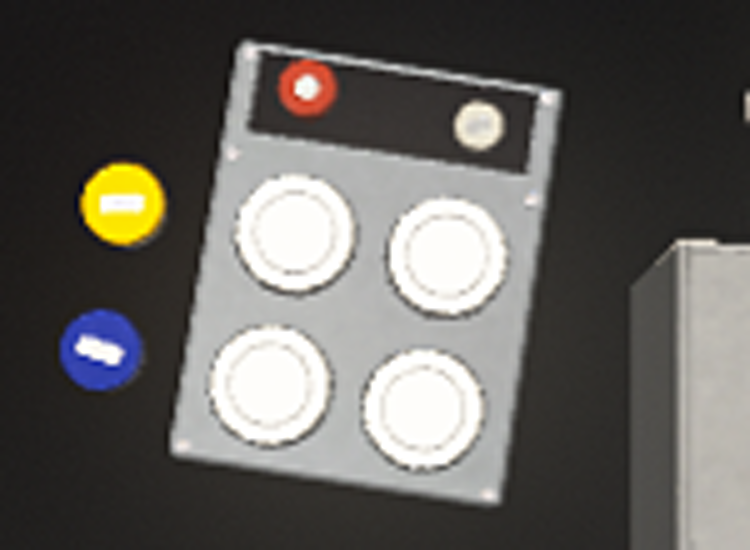

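View pics/scenez.png

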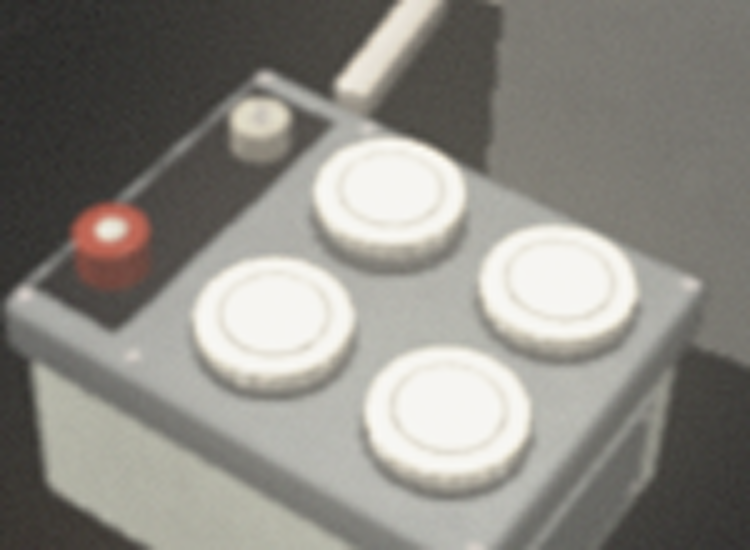

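Run:
```python
from h import *
from scipy.optimize import least_squares
for n,c in(("top",[(239,197),(269,201),(234,227),(264.6,232)]),("scene",[(235,214),(258,189),(269.5,232),(291.5,206)])):
    p=grab_frame(n); g=p["frame"].min(2); m=(g>215).astype(np.uint8); C=[]
    for k in c:
        M2=np.zeros_like(m); cv2.circle(M2,tuple(int(round(v)) for v in k),17,1,-1)
        cs,_=cv2.findContours(m&M2,cv2.RETR_EXTERNAL,cv2.CHAIN_APPROX_NONE)
        e=cv2.fitEllipse(cv2.convexHull(max(cs,key=cv2.contourArea))); w=onz(p,e[0],.1445); C.append(w)
        print(n,k,np.round(e[0],1),np.round(e[1],1),w.round(4))
    C=np.array(C); loc=np.array([(40,40),(40,-40),(-40,40),(-40,-40)])/1e3 
    if n=="scene": pass
    f=lambda v:((loc@np.array([[np.cos(v[2]),np.sin(v[2])],[-np.sin(v[2]),np.cos(v[2])]])+v[:2])-C[:,:2]).ravel()
    r=least_squares(f,[.49,.35,-.1]); print(r.x.round(4),(r.fun*1e3).round(1))
    v=r.x;print((loc@np.array([[np.cos(v[2]),np.sin(v[2])],[-np.sin(v[2]),np.cos(v[2])]])+v[:2]).round(4))
```

```text
top (239, 197) [238.3 195.8] [22.3 22.6] [0.537  0.3842 0.1445]
top (269, 201) [268.9 200.6] [22.3 22.8] [0.5257 0.3046 0.1445]
top (234, 227) [233.5 226.5] [22.7 23. ] [0.4572 0.395  0.1445]
top (264.6, 232) [264.  231.2] [22.5 22.7] [0.4462 0.3163 0.1445]
[ 0.4915  0.35   -0.1404] [-0.3 -0.1 -0.2  0.2  0.3  0.2  0.1 -0.3]
[[0.5367 0.384 ]
 [0.5255 0.3048]
 [0.4575 0.3952]
 [0.4463 0.316 ]]
scene (235, 214) [234.2 212.8] [22.6 31. ] [0.5359 0.3856 0.1445]
scene (258, 189) [257.4 187.9] [20.4 29.2] [0.5263 0.3031 0.1445]
scene (269.5, 232) [268.9 231.7] [24.9 32.2] [0.457  0.3969 0.1445]
scene (291.5, 206) [291.1 206.1] [21.9 30.2] [0.4457 0.3178 0.1445]
[ 0.4912  0.3508 -0.1448] [ 0.7 -1.  -1.3  2.4  0.4 -0.7  0.2 -0.7]
[[0.5366 0.3846]
 [0.525  0.3055]
 [0.4574 0.3962]
 [0.4459 0.317 ]]
```

```bash
cat >> h.py <<'E'
def tool(d,yaw):
    return R.from_euler('xyz',[np.pi,0,yaw]).as_matrix().T@np.asarray(d)*1e3
E
python3 - <<'E'
from h import *
s=get_state(); a=np.array(s["eef_pos"]); y=s["ee_rot"][2]
p=grab_frame("top"); print("cab left edge z.225",onz(p,(316,199),.225),onz(p,(317,281),.225), onz(p,(438,200),.225))
for w in([.258,-.623,.33],[.42,-.42,.33],[.54,-.12,.33],[.53,.15,.33],[.4915,.35,.25]):
    w=np.array(w); print(w,tool(w-a,y).round(1), np.linalg.norm(w-a)); a=w
E
```

```text
cab left edge z.225 [0.52229469 0.19227187 0.225     ] [0.32784148 0.19051194 0.225     ] [ 0.52395245 -0.10343148  0.225     ]
[ 0.258 -0.623  0.33 ] [  0.1   0.7 -78.4] 0.07842541168462963
[ 0.42 -0.42  0.33] [-227.4  125.5    0. ] 0.259717153842406
[ 0.54 -0.12  0.33] [-225.7  231.2    0. ] 0.32310988842807026
[0.53 0.15 0.33] [-94.1 253.3   0. ] 0.27018512172212594
[0.4915 0.35   0.25  ] [-41.  199.5  80. ] 0.21882013161498648
```

Request:
{"method": "step_arm", "body": {"commands": "0 0 -40 0 0 0; 0 0 -40 0 0 0; -46 25 0 0 0 0; -46 25 0 0 0 0; -45 25 0 0 0 0; -45 25 0 0 0 0; -45 25 0 0 0 0; -38 38 0 0 0 0"}}

```text
t: 1.75
eef_pos: [0.4419, -0.3702, 0.3312]
ee_rot: [3.141, -0.0, -2.749]
force: [0.5, 0.1, 0.9]
width: 0.0876
```

Request:
{"method": "step_arm", "body": {"commands": "-38 38 0 0 0 0; -38 39 0 0 0 0; -38 39 0 0 0 0; -37 39 0 0 0 0; -37 39 0 0 0 0; -19 50 0 0 0 0; -19 51 0 0 0 0; -19 51 0 0 0 0", "jaw": 0}}

```text
t: 2.75
eef_pos: [0.5344, 0.0436, 0.3318]
ee_rot: [-3.142, 0.001, -2.749]
force: [1.6, 0.2, -0.2]
width: 0.0133
```

Request:
{"method": "step_arm", "body": {"commands": "-19 51 0 0 0 0; -19 51 0 0 0 0; -10 50 0 0 0 0; -10 50 0 0 0 0; -10 50 0 0 0 0; -10 49 0 0 0 0; 0 0 0 0 0 -0.17; 0 0 0 0 0 -0.17"}}

```text
t: 3.75
eef_pos: [0.4911, 0.3507, 0.3313]
ee_rot: [-3.141, -0.001, -2.402]
force: [-0.1, -0.4, -0.1]
width: 0.0005
```

Request:
{"method": "step_arm", "body": {"commands": "0 0 0 0 0 -0.17; 0 0 0 0 0 -0.17; 0 0 0 0 0 -0.17; 0 0 0 0 0 -0.187; 0 0 0 0 0 0"}}

```text
t: 4.38
eef_pos: [0.4915, 0.3498, 0.3316]
ee_rot: [-3.142, 0.0, -1.713]
force: [-0.3, -0.4, 0.2]
width: 0.0
```

```bash
cat > q.py <<'E'
from h import *
import sys
s=get_state(); print(s["t"],np.round(s["eef_pos"],4),np.round(s["ee_rot"],4),"F",np.round(s["force"],2),"M",np.round(s["moment"],3),s["width"])
O=np.array([.4914,.3503]);Y=-.141; Rr=np.array([[np.cos(Y),-np.sin(Y)],[np.sin(Y),np.cos(Y)]])
a=np.array(s["eef_pos"]); print("rack xy",Rr.T@(a[:2]-O)*1e3,"tip z",a[2]*1e3-25)
if len(sys.argv)>3:
    w=np.r_[O+Rr@(np.array([float(sys.argv[1]),float(sys.argv[2])])/1e3),float(sys.argv[3])/1e3+.025]
    Rt=R.from_euler('xyz',s["ee_rot"]).as_matrix(); print("shift",(Rt.T@(w-a)*1e3).round(1)); 
    Rd=R.from_euler('xyz',[np.pi,0,-1.712]).as_matrix(); print("turn",R.from_matrix(Rt.T@Rd).as_rotvec().round(4))
E
python3 q.py 40 12 155
python3 - <<'E'
from h import *
s=get_state();p=grab_frame("wrist");save(p,"w1")
p=grab_frame("scene");save(p,"s1")
E
```

```text
4.375 [0.4915 0.3498 0.3316] [-3.1416e+00  1.0000e-04 -1.7130e+00] F [-0.27 -0.4   0.22] M [-0.038  0.054  0.025] 3.3458918295984545e-05
rack xy [ 0.16437066 -0.50860568] tip z 306.6354079504888
shift [-12.5 -39.8 151.6]
turn [-0.      0.0001 -0.001 ]
```

View pics/w1.png

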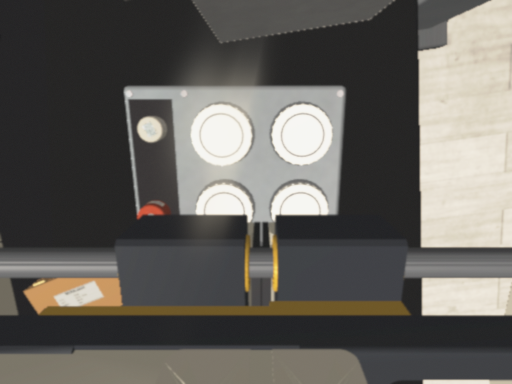

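View pics/s1.png

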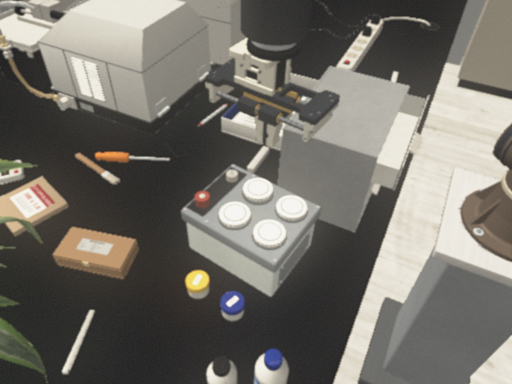

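Run:
```python
from h import *
s=get_state();p=grab_frame("wrist")
for c in((221.5,134.5),(302,134.5)): print(onz(p,c,.1445,s).round(4))
```

```text
[0.523  0.304  0.1445]
[0.444  0.3156 0.1445]
```

Request:
{"method": "step_arm", "body": {"commands": "-3 -10 38 0 0 0; -3 -10 38 0 0 0; -3 -10 38 0 0 0; -3 -10 38 0 0 0; 0 0 0 0 0 0; 0 0 0 0 0 0"}}

```text
t: 5.28
eef_pos: [0.5333, 0.3565, 0.181]
ee_rot: [-3.14, 0.001, -1.713]
force: [0.1, 0.3, 0.2]
width: 0.0004
```

```bash
python3 q.py 40 12 150
```

```text
5.275 [0.5333 0.3565 0.181 ] [-3.1404e+00  7.0000e-04 -1.7126e+00] F [0.1  0.25 0.22] M [ 0.033  0.066 -0.015] 0.00036889488967021373
rack xy [40.57622984 11.97271661] tip z 156.04064344908062
shift [-0.   0.6  6. ]
turn [-0.0012  0.0007 -0.0006]
```

Request:
{"method": "step_arm", "body": {"commands": "0 0 3 0 0 0; 0 0 3 0 0 0; 0 0 1 0 0 0; 0 0 0 0 0 0"}}

```text
t: 5.78
eef_pos: [0.5327, 0.3561, 0.1727]
ee_rot: [-3.142, 0.0, -1.712]
force: [0.2, 0.0, -0.3]
width: 0.0007
```

Request:
{"method": "step_arm", "body": {"commands": "0 0 1 0 0 0; 0 0 0 0 0 0"}}

```text
t: 6.02
eef_pos: [0.5328, 0.3561, 0.1715]
ee_rot: [3.141, -0.0, -1.712]
force: [-0.1, -0.5, -0.2]
width: 0.0005
```

Request:
{"method": "step_arm", "body": {"commands": "0 0 1 0 0 0; 0 0 0 0 0 0"}}

```text
t: 6.28
eef_pos: [0.5328, 0.356, 0.1704]
ee_rot: [3.141, -0.0, -1.712]
force: [0.0, 0.5, 1.2]
width: 0.0004
```

Request:
{"method": "step_arm", "body": {"commands": "0 0 1 0 0 0; 0 0 0 0 0 0"}}

```text
t: 6.52
eef_pos: [0.5328, 0.3561, 0.1695]
ee_rot: [3.142, -0.0, -1.712]
force: [0.4, 0.5, -0.2]
width: 0.0004
```

Request:
{"method": "step_arm", "body": {"commands": "0 0 0.5 0 0 0; 0 0 0 0 0 0"}}

```text
t: 6.78
eef_pos: [0.5328, 0.3561, 0.1694]
ee_rot: [-3.141, 0.0, -1.712]
force: [-0.6, 0.3, 2.7]
width: 0.0004
```

Request:
{"method": "step_arm", "body": {"commands": "0 0 0.5 0 0 0; 0 0 0 0 0 0"}}

```text
t: 7.02
eef_pos: [0.5329, 0.3561, 0.1693]
ee_rot: [-3.141, 0.0, -1.712]
force: [-2.7, -1.9, 5.8]
width: 0.0005
```

Cap (+40,+40) is firm at home height. On to (+40,−40).

Request:
{"method": "step_arm", "body": {"commands": "0 0 -8 0 0 0; 12 0 0 0 0 0; 12 0 0 0 0 0; 0 0 1 0 0 0; 0 0 1 0 0 0; 0 0 1 0 0 0; 0 0 0 0 0 0"}}

```text
t: 7.9
eef_pos: [0.5294, 0.3325, 0.1733]
ee_rot: [3.141, -0.0, -1.712]
force: [-0.5, -0.0, -0.5]
width: 0.0009
```

```bash
python3 q.py 40 -12 148
```

```text
7.9 [0.5294 0.3325 0.1733] [ 3.1414e+00 -3.0000e-04 -1.7116e+00] F [-0.53 -0.01 -0.5 ] M [0.065 0.109 0.015] 0.0008733746625599959
rack xy [ 40.12708682 -12.33094639] tip z 148.28164844982075
shift [-0.3  0.1  0.3]
turn [ 0.0002 -0.0003  0.0004]
```

Request:
{"method": "step_arm", "body": {"commands": "0 0 1 0 0 0; 0 0 0 0 0 0"}}

```text
t: 8.15
eef_pos: [0.5295, 0.3325, 0.1726]
ee_rot: [-3.141, 0.0, -1.712]
force: [0.6, -1.3, 0.8]
width: 0.0004
```

Request:
{"method": "step_arm", "body": {"commands": "0 0 1 0 0 0; 0 0 0 0 0 0"}}

```text
t: 8.4
eef_pos: [0.5296, 0.3325, 0.1717]
ee_rot: [-3.141, 0.0, -1.712]
force: [0.4, 1.5, 0.8]
width: 0.0003
```

Request:
{"method": "step_arm", "body": {"commands": "0 0 1 0 0 0; 0 0 0 0 0 0"}}

```text
t: 8.65
eef_pos: [0.5297, 0.3326, 0.1708]
ee_rot: [-3.141, 0.001, -1.712]
force: [-0.9, 2.0, 2.1]
width: 0.0006
```

Run:
```python
from h import *
F=[]
for i in range(6):
    p=grab_frame("scene"); s=get_state(); F.append(np.r_[s["force"],s["moment"]])
print(np.mean(F,0).round(2),np.std(F,0).round(2))
cv2.imwrite("pics/s2.png",cv2.resize(p["frame"][150:260,180:330],None,fx=5,fy=5,interpolation=cv2.INTER_CUBIC)[:,:,::-1])
p=grab_frame("wrist");save(p,"w2")
```

```text
[ 0.25  1.99  2.43  0.76 -0.04  0.01] [0.83 0.32 0.6  0.05 0.02 0.03]
```

View pics/s2.png

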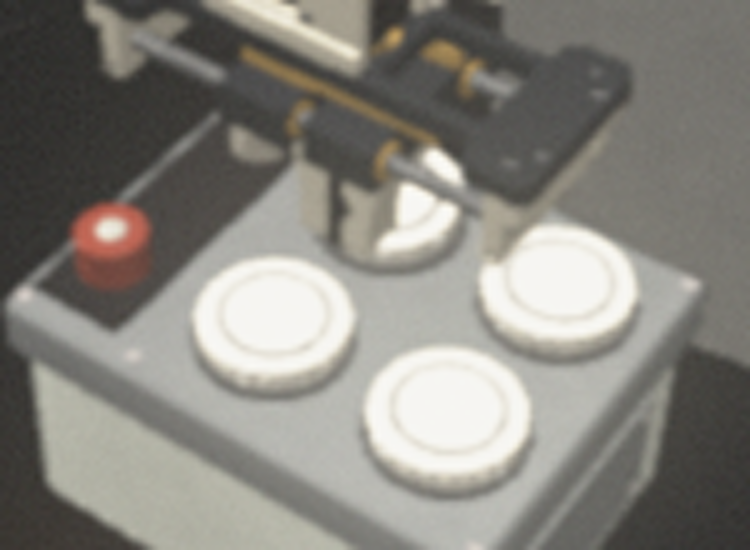

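View pics/w2.png

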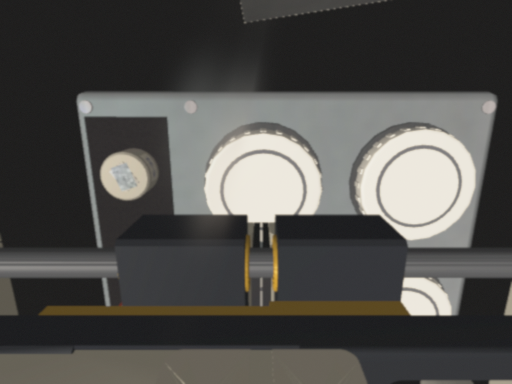

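Request:
{"method": "step_arm", "body": {"commands": "0 0 -2 0 0 0; 0 0 -3 0 0 0; 0 0 0 0 0 0; 0 0 0 0 0 0"}}

```text
t: 9.5
eef_pos: [0.5293, 0.3321, 0.1754]
ee_rot: [3.141, -0.0, -1.712]
force: [-0.5, -0.4, -0.5]
width: 0.0003
```

```bash
python3 q.py 40 -12 147
python3 - <<'E'
from h import *
p=grab_frame("wrist");save(p,"w3")
a=cv2.imread("pics/w2.png")[90:250];b=cv2.imread("pics/w3.png")[90:250]
cv2.imwrite("pics/cmp.png",np.vstack([a,b]))
E
```

```text
9.5 [0.5293 0.3321 0.1754] [ 3.1412e+00 -4.0000e-04 -1.7119e+00] F [-0.45 -0.36 -0.46] M [ 0.023  0.132 -0.044] 0.00034723964968773503
rack xy [ 40.07071644 -12.73323278] tip z 150.39803623466034
shift [-0.7  0.1  3.4]
turn [ 0.0003 -0.0004  0.0001]
```

View pics/cmp.png

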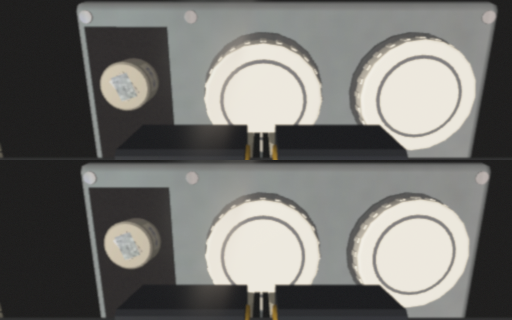

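Request:
{"method": "step_arm", "body": {"commands": "0 0 -3 0 0 0; 14 0 0 0 0 0; 13 0 0 0 0 0; 0 0 0 0 0 0; 0 0 2 0 0 0; 0 0 2 0 0 0; 0 0 0 0 0 0"}}

```text
t: 10.42
eef_pos: [0.5255, 0.3057, 0.1742]
ee_rot: [3.141, -0.0, -1.712]
force: [-0.1, -0.8, -0.1]
width: 0.0007
```

```bash
python3 q.py 40 -40 147
```

```text
10.425 [0.5255 0.3057 0.1742] [ 3.1412e+00 -4.0000e-04 -1.7116e+00] F [-0.08 -0.77 -0.08] M [0.027 0.162 0.024] 0.0007495730410687812
rack xy [ 40.07655476 -39.35734586] tip z 149.15128411573454
shift [0.6 0.1 2.2]
turn [ 0.0003 -0.0004  0.0004]
```

Request:
{"method": "step_arm", "body": {"commands": "0.6 0 1 0 0 0; 0 0 0 0 0 0"}}

```text
t: 10.68
eef_pos: [0.5255, 0.305, 0.1734]
ee_rot: [3.141, -0.0, -1.712]
force: [0.3, -1.0, -0.0]
width: 0.0005
```

Request:
{"method": "step_arm", "body": {"commands": "0 0 1 0 0 0; 0 0 0 0 0 0"}}

```text
t: 10.92
eef_pos: [0.5257, 0.3051, 0.1731]
ee_rot: [-3.141, 0.0, -1.712]
force: [-1.4, -1.8, 3.9]
width: 0.0003
```

Request:
{"method": "step_arm", "body": {"commands": "0 0 1 0 0 0; 0 0 0 0 0 0"}}

```text
t: 11.18
eef_pos: [0.5258, 0.3051, 0.1725]
ee_rot: [-3.141, 0.001, -1.712]
force: [-1.3, -1.5, 7.1]
width: 0.0002
```

Request:
{"method": "step_arm", "body": {"commands": "0 0 1 0 0 0; 0 0 0 0 0 0"}}

```text
t: 11.42
eef_pos: [0.5258, 0.3051, 0.1716]
ee_rot: [-3.141, 0.001, -1.711]
force: [-2.3, -0.8, 7.0]
width: 0.0003
```

Sliding down at about 7 N; continue to the stop.

Request:
{"method": "step_arm", "body": {"commands": "0 0 1 0 0 0; 0 0 0 0 0 0"}}

```text
t: 11.68
eef_pos: [0.5258, 0.3051, 0.1706]
ee_rot: [-3.141, 0.001, -1.711]
force: [-2.5, -0.8, 8.5]
width: 0.0005
```

Request:
{"method": "step_arm", "body": {"commands": "0 0 1 0 0 0; 0 0 0 0 0 0"}}

```text
t: 11.92
eef_pos: [0.5258, 0.3051, 0.1696]
ee_rot: [-3.141, 0.001, -1.711]
force: [-2.7, -0.3, 7.7]
width: 0.0004
```

Request:
{"method": "step_arm", "body": {"commands": "0 0 1 0 0 0; 0 0 0 0 0 0"}}

```text
t: 12.18
eef_pos: [0.5256, 0.3051, 0.1693]
ee_rot: [-3.141, 0.001, -1.711]
force: [-5.5, -1.2, 13.1]
width: 0.0007
```

Request:
{"method": "step_arm", "body": {"commands": "0 0 0.8 0 0 0; 0 0 0 0 0 0"}}

```text
t: 12.42
eef_pos: [0.5257, 0.3051, 0.1692]
ee_rot: [-3.14, 0.001, -1.711]
force: [-8.4, -2.2, 18.6]
width: 0.0008
```

Request:
{"method": "step_arm", "body": {"commands": "0 0 -3 0 0 0; 0 0 -4 0 0 0; -14 0 0 0 0 0; -14 0 0 0 0 0; 0 0 2 0 0 0; 0 0 2 0 0 0; 0 0 0 0 0 0"}}

```text
t: 13.3
eef_pos: [0.5293, 0.3325, 0.1695]
ee_rot: [3.141, -0.0, -1.712]
force: [0.4, 0.2, -0.4]
width: 0.0004
```

```bash
python3 q.py 40 -12 145
```

```text
13.3 [0.5293 0.3325 0.1695] [ 3.1414e+00 -3.0000e-04 -1.7118e+00] F [ 0.35  0.17 -0.41] M [ 0.063  0.097 -0.021] 0.0004473411631919702
rack xy [ 40.06423799 -12.24780049] tip z 144.54952248200502
shift [-0.2  0.1 -0.5]
turn [ 0.0002 -0.0003  0.0002]
```

Request:
{"method": "step_arm", "body": {"commands": "0 0 0.8 0 0 0; 0 0 0 0 0 0"}}

```text
t: 13.55
eef_pos: [0.5295, 0.3325, 0.1693]
ee_rot: [-3.141, 0.0, -1.712]
force: [-1.4, -0.7, 4.3]
width: 0.0004
```

Request:
{"method": "step_arm", "body": {"commands": "0 0 -20 0 0 0; 0 0 -50 0 0 0; 0 0 -60 0 0 0; 60 0 0 0 0 0; 60 0 0 0 0 0; 60 0 0 0 0 0; 0 0 0 0 0 0"}}

```text
t: 14.42
eef_pos: [0.5033, 0.1511, 0.2996]
ee_rot: [-3.141, 0.001, -1.715]
force: [1.2, 0.5, 0.9]
width: 0.0004
```

```bash
python3 q.py
python3 - <<'E'
from h import *
p=grab_frame("scene");print(p["frame"].shape)
a=p["frame"][150:260,180:330]
cv2.imwrite("pics/s4.png",cv2.resize(a,None,fx=5,fy=5,interpolation=cv2.INTER_CUBIC)[:,:,::-1])
E
```

```text
14.425 [0.5033 0.1511 0.2996] [-3.1410e+00  7.0000e-04 -1.7151e+00] F [1.17 0.45 0.93] M [ 0.073 -0.024  0.032] 0.0003902676286657316
rack xy [  39.78830018 -195.51921831] tip z 274.6072834651859
(384, 512, 3)
```

View pics/s4.png

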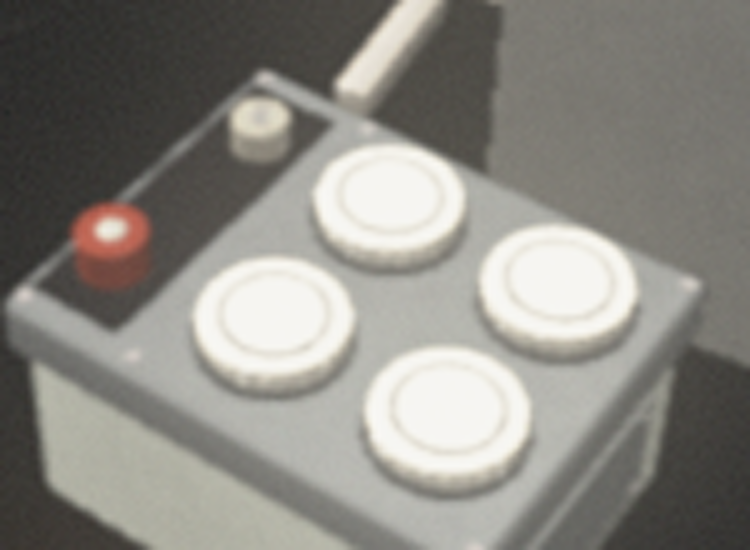

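The upper cap at about (390,205) in this enlarged crop now sits lower, its back edge at row 146 instead of 139. The mounts haven't moved.

```bash
python3 -c "
from station import *
print(job_done())"
```

```text
the job is handed in; nothing more can be done
None
```

The loose cap was the one at rack x = +40, y = −40 mm. It is now down level with the others, and I handed the job in at about 14.5 s.

- **Finding it:** I pressed the edge of the (+40, +40) cap first and it was firm at its home height. The (+40, −40) cap gave under about 2 N, meeting the fingertips roughly 2 to 3 mm higher. Wrist pictures showed it tilt and come level again when released. I stopped testing there, so I did not press the other two caps.
- **Pushing it home:** pressed in its middle, it slid down at 7 to 8 N and met its stop at home height. The final push reached 18.6 N, a little over the 10 to 15 N given.
- **Last checks:** pressed again at the edge with 4.3 N, it was firm at the same height as the first cap. The scene picture shows it lower than before and level, and the mounts and bar in view where they were. The jars were outside that last cropped picture, but the arm never went near them. No check failed or disagreed.

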